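# Set the dial lid and tip drying capsules into an exhibit box

## Task

The steel exhibit in the open brown box needs its five drying capsules before it is packed. Turn the dial lid of the dispenser round to its largest opening, then tip the jar over with its side lever until all five capsules have dropped into the box, and let the jar back down upright with the dial still open. Leave the powder jars and sample vials standing where they are.

Things in the scene. Friction and masses are not known exactly. Their poses are not given: they have to be found in the camera images.
- stand: Dark steel dispenser stand, fixed; base 132 (x) x 104 (y) x 10 mm, two uprights at x = -57 and +57 mm carry a clear jar (90 mm across, 115 tall, black collar 97 mm across, underside 60 mm above the desk, axis 24 mm to the stand's -y from the pivot). Origin on the desk below the pivot; z up, x along the pivot axis; the jar tips towards +y, over the box. Yaw about -0.3 to 0.2.
- pivot (a point): The pivot axis (through this point, along the stand's x), 128 mm above the desk.
- jar (a joint): Tipping angle of the jar: 0 upright on its rest, 2.3 rad tipped to the stand's +y against its stop, mouth slanting down. Bottom-heavy: stays upright and, let go, swings back by itself, damped, from any angle. Tipping takes up to 0.45 N m plus 0.08 per rad/s (2 to 8 N at the lever). Capsules run out from about 1.8 rad; hold it near the stop a moment, rock it if one hangs.
- lever_grip (a point): Middle of the lever's grip: round black rubber sleeve, 14 mm thick, 36 long, along the stand's x, 90 mm to the stand's -x of the pivot point. It turns with the jar on a radius of 100 mm about the pivot axis: jar upright, 82 mm behind (stand's -y) and 57 mm above the pivot; at 2.3 rad 97 mm in front and 23 above. Push it over from behind, or lead it between two fingers.
- dial (a joint): Angle of the flat white dial (91 mm across) on the jar's top; grows counter-clockwise seen from above. Stops at 0 (window over fine 4 mm holes) and 2.62 (window over the wide sector mouth, the largest opening, on the stand's +y side); 1.31: over four 8 mm holes. Capsules pass only the wide mouth. Stays where left; takes 0.04 N m (1 to 2 N at the tab).
- dial_tab (a point): Top of the dial's upright thumb tab: a radial fin 24 mm long (25 to 49 mm from the dial's axis), 6 mm thick, standing 14 mm above the dial. This point is 36 mm from the dial's axis, on the far side of the axis from the window; with the dial at its largest opening the tab points to the stand's -y.
- dial_center (a point): Centre of the dial's top face, on its axis, 175 mm above the desk while the jar is upright; a flat rivet head, 2 mm high.
- dial_window (a point): Middle of the dial's window, a sector 64 degrees wide from 12 to 42 mm from the axis.
- exhibit_box: Open brown card box, 134 (x) x 224 (y) x 42 mm high, walls and floor 4 mm, with steel scissors (the exhibit) lying in it; fixed, in front of the stand under the tipped mouth. Origin at the centre of its underside.
- capsule_0: White drying capsule, 14 mm thick, 20 long, round ends; one of five alike, in the jar at the start. Origin at the middle of its underside as it lay at the start (7 mm from its centre).
- capsule_1: White drying capsule, 14 mm thick, 20 long, round ends; one of five alike, in the jar at the start. Origin at the middle of its underside as it lay at the start (7 mm from its centre).
- capsule_2: White drying capsule, 14 mm thick, 20 long, round ends; one of five alike, in the jar at the start. Origin at the middle of its underside as it lay at the start (7 mm from its centre).
- capsule_3: White drying capsule, 14 mm thick, 20 long, round ends; one of five alike, in the jar at the start. Origin at the middle of its underside as it lay at the start (7 mm from its centre).
- capsule_4: White drying capsule, 14 mm thick, 20 long, round ends; one of five alike, in the jar at the start. Origin at the middle of its underside as it lay at the start (7 mm from its centre).
- jar_black: Black-capped powder jar, 54 mm across, 50 tall, standing to the right; loose bystander. Origin under its centre.
- jar_silver: Grey-capped powder jar, 48 mm across, 42 tall, standing to the right; loose bystander. Origin under its centre.
- vial_red: Red-capped sample vial, 23 mm across, 62 tall, standing behind the exhibit box; loose bystander. Origin under its centre.
- vial_blue: Blue-capped sample vial, 23 mm across, 62 tall, standing behind the exhibit box; loose bystander. Origin under its centre.

How it is judged:
On the way:
1. the dial stands at its largest opening (within 0.25 rad of the stop) while the jar is upright (value of joint dial above 2.37 rad and value of joint jar below 0.3 rad), for 0.2 s.
At the end, for the whole second after the job is handed in: All five capsules lie inside the exhibit box (within its walls and below its rim), the jar is back upright (within 0.1 rad) and the dial is still within 0.25 rad of its largest opening (x of capsule_0 in the frame of exhibit_box between -0.063 and 0.063 m and y of capsule_0 in the frame of exhibit_box between -0.108 and 0.108 m and z of each of capsule_0, capsule_1, capsule_2, capsule_3, capsule_4 in the frame of exhibit_box below 0.04 m and x of capsule_1 in the frame of exhibit_box between -0.063 and 0.063 m and y of capsule_1 in the frame of exhibit_box between -0.108 and 0.108 m and x of capsule_2 in the frame of exhibit_box between -0.063 and 0.063 m and y of capsule_2 in the frame of exhibit_box between -0.108 and 0.108 m and x of capsule_3 in the frame of exhibit_box between -0.063 and 0.063 m and y of capsule_3 in the frame of exhibit_box between -0.108 and 0.108 m and x of capsule_4 in the frame of exhibit_box between -0.063 and 0.063 m and y of capsule_4 in the frame of exhibit_box between -0.108 and 0.108 m and value of joint jar below 0.1 rad and value of joint dial above 2.37 rad); the robot touches nothing.
It fails at once if the jar black is moved more than 30 mm or knocked over (distance of jar_black from where it was at the start of the episode above 0.03 m or angle between jar_black's own z axis and vertical above 0.5 rad).
It fails at once if the jar silver is moved more than 30 mm or knocked over (distance of jar_silver from where it was at the start of the episode above 0.03 m or angle between jar_silver's own z axis and vertical above 0.5 rad).
It fails at once if the vial red is moved more than 30 mm or knocked over (distance of vial_red from where it was at the start of the episode above 0.03 m or angle between vial_red's own z axis and vertical above 0.5 rad).
It fails at once if the vial blue is moved more than 30 mm or knocked over (distance of vial_blue from where it was at the start of the episode above 0.03 m or angle between vial_blue's own z axis and vertical above 0.5 rad).
It also fails if it takes over 72 s, if anything falls off the work surface, if the arm or the gripper's body presses on something with over 40 N, if the wrist force passes 120 N, or if a joint passes its speed limit or range.

## Robot

A 6-joint arm with a two-finger parallel gripper is mounted at the origin on a cart in front of the work surface, level with it; the furniture and walls round the work are solid. World frame = base frame: x ahead of the robot, y to its left, z up, the work surface at z = 0. Lengths are in m, angles in rad, forces in N, time in s.
With the tool pointing down it reaches from about 0.375 to 0.975 m from the base axis. Payload 3.8 kg.
Tool frame: the origin (TCP) lies at the very end of the fingers, on their centre line; the grasp point (between the pads) lies bot.hold_point_z behind it (bot.hold_point_z is the distance from the TCP to the grasp point, in m); z points along the fingers, y is the line along which they close (so a half turn about z gives the same grasp; the last joint's range is limited). The gripper opens to 85 mm and grips with 20 to 120 N. Pads are 22 mm wide; open, the fingers measure 114 mm over their backs; the gripper's body (76 mm by 85 mm) begins 54 mm behind the grasp point. The pads swing forward as they close: fully open they stand 13 mm farther back than shut.
Start: joints at [-1.195, 0.264, 1.604, -0, 1.274, -0.037], TCP at [0.271, -0.618, 0.231] pointing down, gripper open.
Joint ranges: [-2.63, 2.63], [-0.94, 2.18], [0.31, 2.57], [-1.31, 4.45], [0, 2.66], [-2.55, 2.55]. Speed limits (rad/s): [2.57, 2.57, 3.14, 3.14, 3.14, 3.14].

## Interface

Orientations are given as a rotation vector (axis times angle).
In Python, from workcell import bot, cams, status gives the robot as it stands (bot), with the cameras (cams) and the readings (status).
- The arm moves only by the tool jog_arm, called after "Call:" as name(argument=value, ...), one argument or row to a line, values as JSON. Schema: {"type":"object","properties":{"deltas":{"type":"array","items":{"type":"array","items":{"type":"number"},"minItems":4,"maxItems":4},"minItems":1,"maxItems":5},"aperture":{"type":"number"},"force":{"type":"number"},"only":{"type":"string"},"quiet":{"type":"boolean"},"lines":{"type":"string"}},"required":["deltas"],"additionalProperties":false}. deltas is a list of rows, 1 to 5 of them, each of 4 numbers: dx, dy, dz in m, then a turn about the tool's z in rad; each row shifts and turns the commanded pose from where the row before left it, along the tool's axes as they then stand; what a row does not reach is not made up. A row lasts 1/8 s, in which the tool goes at most 0.0625 m and 0.188 rad, less where a joint would pass 70% of its speed; a pose out of reach is approached as far as the arm can. aperture is the opening from 0.0 (shut) to 1.0 (fully open), set as the call begins (left out keeps the last). The fingers move at their own pace and stop on an object; force is the grip in N (left out, the last holds). Time passes only in rows, so rows that do not move let the fingers close. The tool returns the time, the measured TCP pose, the force, the opening and the grip force at its end. only (a regular expression) keeps the lines of the reply that match it, lines (a string "A,B") keeps lines A to B, and quiet returns only ok. Input that does not fit is refused with a message, and nothing moves.
- status.read_state(): the state, without advancing time (a new reading comes with each control period).
- cams.read_camera(name): name is "scene" or "side" or "wrist"; returns the picture (420x560x3 uint8, red, green, blue); there is no depth.
- cams.camera_info(name): a dict with "intrinsics" (3x3 intrinsics, pixels), "extrinsics" (4x4, takes a point from camera to world coordinates). Camera axes: x right, y down, z forward; pixel columns grow to the right and rows downward; lengths in m; the calibration is good to about 2 mm. A picture is of the moment at which its call begins: read the wrist's pose just before it. camera_info takes no time and is no camera call; for the wrist camera it gives the pose at the moment of the call.
- bot.finish_job(): hands the job in; it is judged then, once.
The state is a dict: "time": time; "q": joint angles; "joint_vel": joint speeds; "joint_torque": joint torques, N m; "tool_pos": TCP position; "tcp_rot": TCP orientation; "wrist_force": force on the tool from outside, world axes, zero at the start; "torque": the same for the moment, N m; "width": opening from 0.0 (shut) to 1.0 (fully open); "grip_force": force on a finger pad.
Only numpy, scipy, OpenCV 4.12 (cv2) and the standard library are available. Lean on these libraries where they do the work, as an engineer would, in place of code of your own. Each camera call takes 0.05 s, during which the arm holds its last target. There are 200 camera calls.

## Working session

There is one attempt and no reset: what is moved stays moved. The work goes in short steps, Python scripts to look and compute and a tool call to move; the robot and the scene stay as the last step left them, time stands still between calls to the robot, and variables do not carry over. Pictures are saved under pics/ and viewed, at most 10 in all, crops included, and the job is handed in when it is done.

```bash
ls; mkdir -p pics; python3 - <<'E'
from workcell import bot, cams, status
import cv2,numpy as np
print(bot.hold_point_z, status.read_state())
for n in ("scene","side"):
    im=cams.read_camera(n); cv2.imwrite(f"pics/{n}0.png",im[...,::-1])
    i=cams.camera_info(n); print(n,np.round(i["intrinsics"],1).tolist(),np.round(i["extrinsics"],3).tolist())
E
```

```text
pics
workcell.py
0.0187 {'time': 0.0, 'q': array([-1.19495625e+00,  2.64758386e-01,  1.60537970e+00,  1.16849579e-05,
        1.27365541e+00, -3.68925968e-02]), 'joint_vel': array([-0.0008429 ,  0.00168411, -0.00146484,  0.00021251,  0.00098849,
        0.00014436]), 'joint_torque': array([ 7.03410133e-04, -5.15108442e+01, -3.67311180e+01,  9.79709966e-05,
        1.29001550e-02, -4.52399206e-06]), 'tool_pos': array([ 0.27049457, -0.61764752,  0.22995539]), 'tcp_rot': array([-3.07281005e+00, -6.43276923e-01,  5.65397650e-04]), 'wrist_force': array([0.19220222, 0.7919429 , 0.48316703]), 'torque': array([-0.05374049,  0.02009878, -0.05370685]), 'grip_force': 0.0, 'width': 1.000133755900631}
scene [[453.3, 0.0, 282.1], [0.0, 453.3, 208.0], [0.0, 0.0, 1.0]] [[0.67, -0.387, 0.634, -0.195], [-0.742, -0.323, 0.587, -0.784], [-0.023, -0.864, -0.504, 0.723], [0.0, 0.0, 0.0, 1.0]]
side [[434.1, 0.0, 276.9], [0.0, 434.1, 212.0], [0.0, 0.0, 1.0]] [[-0.993, -0.051, 0.103, 0.478], [-0.114, 0.564, -0.818, 0.762], [-0.016, -0.824, -0.566, 0.737], [0.0, 0.0, 0.0, 1.0]]
```

View pics/scene0.png

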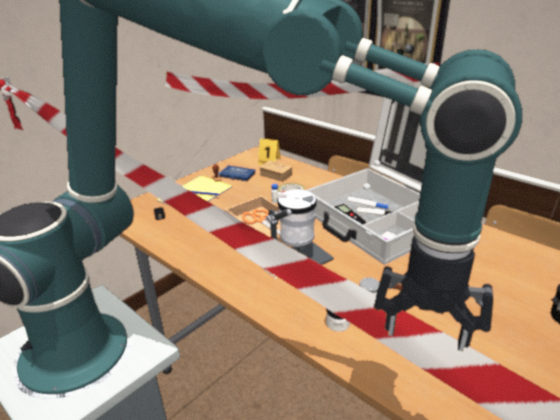

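View pics/side0.png

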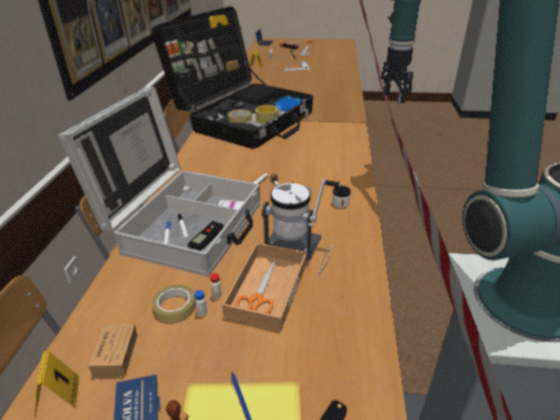

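```bash
python3 - <<'E'
import cv2
a=cv2.imread("pics/side0.png")[165:335,190:370]; cv2.imwrite("pics/sc.png",cv2.resize(a,None,fx=3.5,fy=3.5,interpolation=2)[:600])
b=cv2.imread("pics/scene0.png")[165:345,200:420]; cv2.imwrite("pics/cc.png",cv2.resize(b,None,fx=3.3,fy=3.3,interpolation=2))
E
```

```text
(no output)
```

View pics/sc.png

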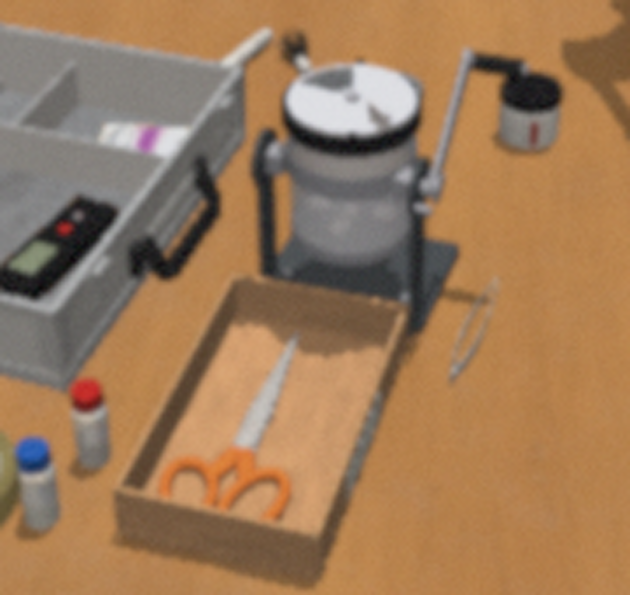

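View pics/cc.png

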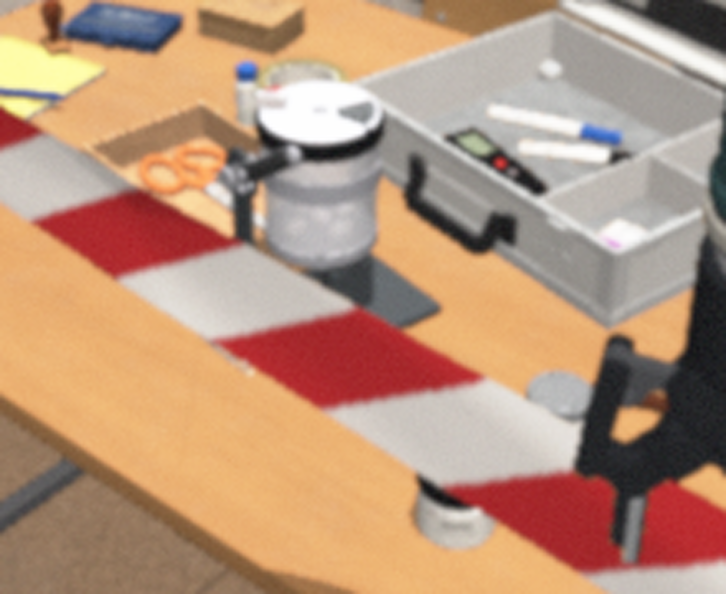

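```bash
cat > h.py <<'E'
from workcell import bot, cams, status
import numpy as np
def ray(n,p):
    i=cams.camera_info(n);K=np.array(i["intrinsics"]);T=np.array(i["extrinsics"])
    d=T[:3,:3]@np.linalg.solve(K,[p[0],p[1],1.]);return T[:3,3],d
def atz(n,p,z):
    o,d=ray(n,p);return np.round(o+d*(z-o[2])/d[2],4)
def proj(n,P):
    i=cams.camera_info(n);K=np.array(i["intrinsics"]);T=np.array(i["extrinsics"])
    c=K@(T[:3,:3].T@(np.array(P)-T[:3,3]));return np.round(c[:2]/c[2],1)
E
python3 - <<'E'
from h import *
s=lambda x,y:(190+x/3.5,165+y/3.5)
c=lambda x,y:(200+x/3.3,165+y/3.3)
print("dial",atz("side",s(352,97),.177),atz("scene",c(320,113),.177))
print("grip",atz("side",s(497,66),.185),atz("scene",c(271,159),.185))
print("tab",atz("side",s(380,113),.182),atz("side",s(372,104),.189), atz("scene",c(272,95),.189))
for p in [(237,283),(408,305),(118,493),(325,535)]: print("box",atz("side",s(*p),.042))
print("vials",atz("side",s(86,392),.062),atz("side",s(33,452),.062))
print("black",atz("side",s(531,85),.05),atz("scene",c(458,545),.0),"silver",atz("scene",c(560,388),.042))
print("base",atz("side",s(460,245),.01),atz("side",s(418,330),.01),atz("scene",c(440,305),.01))
def plane(n,a,b):
    o,d=ray(n,a);_,e=ray(n,b);m=np.cross(d,e);return m,m@o
m1,k1=plane("scene",(212,204),(345.5,280))
m2,k2=plane("side",(380,55),(440,260))
for y in(-.6,-.3,0,.2):
    A=np.array([m1[[0,2]],m2[[0,2]]]);print("tape",y,np.linalg.solve(A,[k1-m1[1]*y,k2-m2[1]*y]))
E
```

```text
dial [ 0.5563 -0.1325  0.177 ] [ 0.5474 -0.1463  0.177 ]
grip [ 0.4569 -0.1699  0.185 ] [ 0.4642 -0.1722  0.185 ]
tab [ 0.5349 -0.1058  0.182 ] [ 0.5404 -0.1056  0.189 ] [ 0.5291 -0.1147  0.189 ]
box [ 0.6358 -0.0867  0.042 ]
box [ 0.5109 -0.0736  0.042 ]
box [0.678  0.1235 0.042 ]
box [0.5476 0.1443 0.042 ]
vials [0.7117 0.0576 0.062 ] [0.7319 0.1136 0.062 ]
black [ 0.4225 -0.3684  0.05  ] [ 0.4046 -0.3852 -0.    ] silver [ 0.5376 -0.3743  0.042 ]
base [ 0.4762 -0.189   0.01  ] [ 0.5035 -0.0845  0.01  ] [ 0.5973 -0.2276  0.01  ]
tape -0.6 [0.27760584 0.25779607]
tape -0.3 [0.28362348 0.27131503]
tape 0 [0.28964111 0.28483398]
tape 0.2 [0.29365287 0.29384662]
```

Call:
jog_arm(
  deltas=[
    [0,0,-0.05,0],
    [0,0,-0.05,0],
    [0,0,-0.05,0],
    [0,0,0,0.16],
    [0,0,0,0.16],
  ],
  aperture=0.0,
)

```text
time: 0.72
tool_pos: [0.2709, -0.6185, 0.3821]
tcp_rot: [3.137, 0.137, 0.001]
wrist_force: [-0.2, 0.5, -1.5]
width: 0.0
grip_force: 0.0
```

Call:
jog_arm(
  deltas=[
    [0,0,0,0.16],
    [0,0,0,0.16],
  ],
)

```text
time: 0.98
tool_pos: [0.2707, -0.618, 0.3805]
tcp_rot: [-3.119, 0.364, 0.001]
wrist_force: [0.1, -0.2, -0.2]
width: 0.001
grip_force: 0.0
```

```bash
python3 - <<'E'
from h import *
from scipy.spatial.transform import Rotation as R
s=status.read_state();M=R.from_rotvec(s["tcp_rot"]).as_matrix();print(M.round(3),s["q"].round(2))
print(M.T@(np.array([.49,-.2,.38])-s["tool_pos"]))
E
```

```text
[[ 0.973 -0.23  -0.   ]
 [-0.23  -0.973  0.001]
 [-0.001 -0.001 -1.   ]] [-1.19  0.21  1.4   0.    1.53  0.61]
[ 0.11708633 -0.4573262   0.00088571]
```

Call:
jog_arm(
  deltas=[
    [0.012,-0.045,0,0],
    [0.012,-0.045,0,0],
    [0.012,-0.045,0,0],
    [0.012,-0.045,0,0],
    [0.012,-0.045,0,0],
  ],
)

```text
time: 1.6
tool_pos: [0.3803, -0.411, 0.3807]
tcp_rot: [-3.121, 0.356, 0.001]
wrist_force: [0.6, -0.6, 0.1]
width: -0.002
grip_force: 0.0
```

Call:
jog_arm(
  deltas=[
    [0.012,-0.045,0,0],
    [0.012,-0.045,0,0],
    [0.012,-0.045,0,0],
    [0.012,-0.045,0,0],
    [0.012,-0.045,0,0],
  ],
)

```text
time: 2.22
tool_pos: [0.4894, -0.2054, 0.3808]
tcp_rot: [-3.121, 0.356, 0.001]
wrist_force: [0.6, -1.2, 0.4]
width: 0.007
grip_force: 0.0
```

Call:
jog_arm(
  deltas=[
    [0,0,0,0],
    [0,0,0,0],
  ],
)

```text
time: 2.48
tool_pos: [0.4888, -0.207, 0.3809]
tcp_rot: [3.121, -0.355, -0.001]
wrist_force: [-0.5, -1.0, 0.3]
width: 0.002
grip_force: 0.0
```

```bash
python3 - <<'E'
from h import *
import cv2
print(status.read_state()["tool_pos"]); i=cams.camera_info("wrist");np.save("wT.npy",i["extrinsics"]);print(np.round(i["extrinsics"],3).tolist())
im=cams.read_camera("wrist");cv2.imwrite("pics/w1.png",cv2.resize(im[...,::-1],(800,600),interpolation=2))
E
```

```text
[ 0.48881449 -0.20698088  0.38088857]
[[-0.224, -0.928, -0.299, 0.566], [-0.975, 0.213, 0.068, -0.225], [0.001, 0.306, -0.952, 0.523], [0.0, 0.0, 0.0, 1.0]]
```

View pics/w1.png

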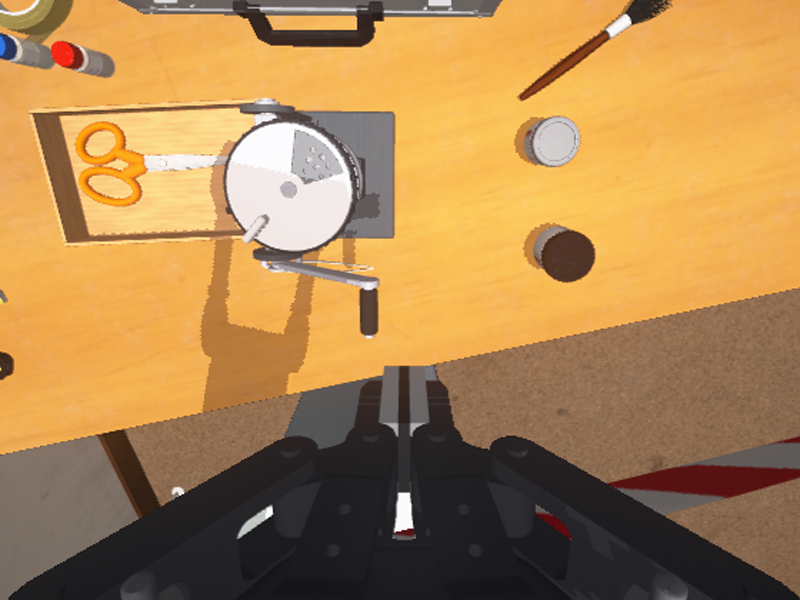

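```bash
python3 - <<'E'
from h import *
w=lambda x,y:(x/1.42857,y/1.42857)
f=lambda p,z:atz("wrist",w(*p),z)
c=f((289,189),.177);g=f((369,312),.185);t=f((256,228),.189);a=f((393,112),.01);b=f((395,237),.01)
print(c,g,t,a,b,"edge yaw",np.arctan2(*(a-b)[[1,0]]))
d=(g-c);print("yaw",np.arctan2(d[1],d[0])-np.arctan2(-.058,-.09),np.hypot(*d[:2]),"expect .107")
s1=f((369,288),.185);s2=f((369,337),.185);print(s1,s2,np.arctan2(*(s1-s2)[[1,0]]))
yaw=-.24
d=t-c;print("tab ang stand deg",np.degrees(np.arctan2(d[1],d[0])-yaw),np.hypot(*d[:2]))
for p in [(30,111),(66,243),(245,101)]:print(f(p,.042))
E
```

```text
[ 0.5577 -0.1389  0.177 ] [ 0.4555 -0.1734  0.185 ] [ 0.5371 -0.1107  0.189 ] [ 0.6038 -0.2239  0.01  ] [ 0.4776 -0.1962  0.01  ] edge yaw -0.2160665340189235
yaw -0.24689807881224768 0.10786607437002606 expect .107
[ 0.4742 -0.1782  0.185 ] [ 0.4354 -0.1683  0.185 ] -0.24982417335661378
tab ang stand deg 139.8989829837503 0.03492277194038293
[0.6807 0.1157 0.042 ]
[0.5543 0.1386 0.042 ]
[ 0.6427 -0.0885  0.042 ]
```

Call:
jog_arm(
  deltas=[
    [0.014,-0.043,0,0],
    [0.014,-0.043,0,0],
    [0.013,-0.043,0.03,0],
    [0,0,0.05,0],
    [0,0,0.05,0],
  ],
)

```text
time: 3.15
tool_pos: [0.5583, -0.0914, 0.2502]
tcp_rot: [3.121, -0.357, 0.002]
wrist_force: [-0.4, 0.5, 0.1]
width: -0.001
grip_force: 0.0
```

Call:
jog_arm(
  deltas=[
    [0,0,0.04,0],
    [0,0,0.02,0],
    [0,0,0.006,0],
    [0,0,0,0],
  ],
)

```text
time: 3.65
tool_pos: [0.5589, -0.0911, 0.1865]
tcp_rot: [3.121, -0.357, 0.003]
wrist_force: [0.3, -0.1, -1.8]
width: 0.004
grip_force: 0.0
```

```bash
cat > st.py <<'E'
from h import *
from scipy.spatial.transform import Rotation as R
s=status.read_state();M=R.from_rotvec(s["tcp_rot"]).as_matrix()
d=s["tool_pos"]-[.557,-.137,0];y=-.235
A=np.array([[np.cos(y),np.sin(y)],[-np.sin(y),np.cos(y)]])
print("rel dial XY",(A@d[:2]).round(4),"z",d[2].round(4),"toolyaw",np.arctan2(M[1,0],M[0,0]).round(3),"F",s["wrist_force"].round(1))
E
python3 st.py
```

```text
rel dial XY [-0.0088  0.0451] z 0.1865 toolyaw -0.228 F [ 0.3 -0.1 -1.8]
```

Call:
jog_arm(
  deltas=[
    [0,0,0.007,0],
    [0,0,0,0],
  ],
)

```text
time: 3.9
tool_pos: [0.5584, -0.0905, 0.1788]
tcp_rot: [3.121, -0.356, 0.001]
wrist_force: [0.1, 1.0, -0.6]
width: 0.003
grip_force: 0.0
```

Call:
jog_arm(
  deltas=[
    [-0.008,0.006,0,0],
    [-0.008,0.006,0,0],
    [-0.006,0.008,0,0],
    [-0.005,0.008,0,0],
    [0,0,0,0],
  ],
)

```text
time: 4.53
tool_pos: [0.5245, -0.1123, 0.1782]
tcp_rot: [3.121, -0.358, -0.001]
wrist_force: [-0.1, 0.6, -0.8]
width: 0.002
grip_force: 0.0
```

```bash
python3 st.py
```

```text
rel dial XY [-0.0374  0.0165] z 0.1782 toolyaw -0.228 F [-0.1  0.6 -0.8]
```

Call:
jog_arm(
  deltas=[
    [-0.002,0.007,0,0],
    [-0.002,0.007,0,0],
    [0,0.007,0,0],
    [0,0.007,0,0],
    [0,0,0,0],
  ],
)

```text
time: 5.15
tool_pos: [0.5149, -0.1388, 0.1781]
tcp_rot: [3.121, -0.357, -0.001]
wrist_force: [1.0, -0.4, 0.1]
width: -0.001
grip_force: 0.1
```

```bash
python3 st.py
python3 - <<'E'
from h import *
import cv2
im=cams.read_camera("wrist");cv2.imwrite("pics/w2.png",cv2.resize(im[...,::-1],(800,600),interpolation=2))
E
```

```text
rel dial XY [-0.0406 -0.0115] z 0.1781 toolyaw -0.228 F [ 1.  -0.4  0.1]
```

View pics/w2.png

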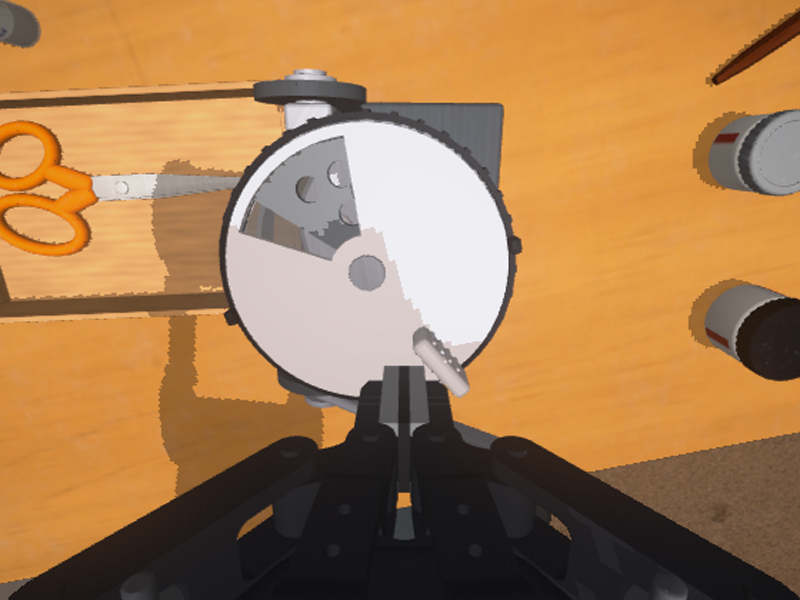

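Dial has turned with the tab (tab at ~(440,360), window now top-left over the 8 mm holes and starting on the mouth). Continue to the stop.

Call:
jog_arm(
  deltas=[
    [0.004,0.008,0,0],
    [0.006,0.007,0,0],
    [0.008,0.006,0,0],
    [0.008,0.004,0,0],
    [0,0,0,0],
  ],
)

```text
time: 5.82
tool_pos: [0.5352, -0.1689, 0.178]
tcp_rot: [3.121, -0.357, -0.001]
wrist_force: [-0.9, -0.2, -1.3]
width: -0.001
grip_force: 0.4
```

```bash
python3 st.py
```

```text
rel dial XY [-0.0138 -0.0361] z 0.178 toolyaw -0.228 F [-0.9 -0.2 -1.3]
```

Call:
jog_arm(
  deltas=[
    [0.003,0,0,0],
    [0.003,0,0,0],
    [0.003,0,0,0],
    [0.003,0,0,0],
    [0,0,0,0],
  ],
)

```text
time: 6.45
tool_pos: [0.5363, -0.1692, 0.1778]
tcp_rot: [-3.12, 0.355, 0.037]
wrist_force: [-33.5, 5.0, 20.0]
width: 0.002
grip_force: 16.4
```

```bash
python3 st.py
python3 - <<'E'
from h import *
import cv2
im=cams.read_camera("wrist");cv2.imwrite("pics/w3.png",im[...,::-1])
E
```

```text
rel dial XY [-0.0126 -0.0361] z 0.1778 toolyaw -0.226 F [-33.5   5.   20. ]
```

View pics/w3.png

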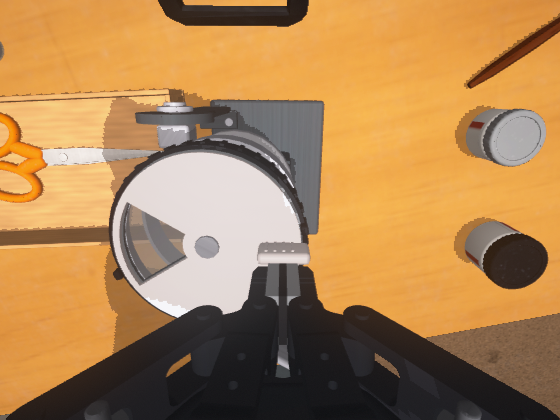

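Call:
jog_arm(
  deltas=[
    [-0.012,0,0,0],
    [-0.008,0,0,0],
    [0,0,-0.02,0],
    [0,0,-0.05,0],
    [0,0,-0.05,0],
  ],
)

```text
time: 7.12
tool_pos: [0.528, -0.1666, 0.3011]
tcp_rot: [3.121, -0.356, 0.003]
wrist_force: [0.5, -0.5, -0.2]
width: 0.001
grip_force: 0.0
```

Call:
jog_arm(
  deltas=[
    [-0.024,0.008,0,0],
    [-0.024,0.007,0,0],
    [-0.024,0.007,0,0],
    [0,0,0.01,0],
    [0,0,0,0],
  ],
  aperture=0.6,
)

```text
time: 7.75
tool_pos: [0.4526, -0.1716, 0.2882]
tcp_rot: [-3.121, 0.356, -0.001]
wrist_force: [1.0, 0.3, -0.6]
width: 0.598
grip_force: 0.0
```

```bash
python3 st.py
python3 - <<'E'
from h import *
import cv2
im=cams.read_camera("wrist");cv2.imwrite("pics/w4.png",im[...,::-1])
E
```

```text
rel dial XY [-0.0935 -0.058 ] z 0.2882 toolyaw -0.227 F [ 1.   0.3 -0.6]
```

View pics/w4.png

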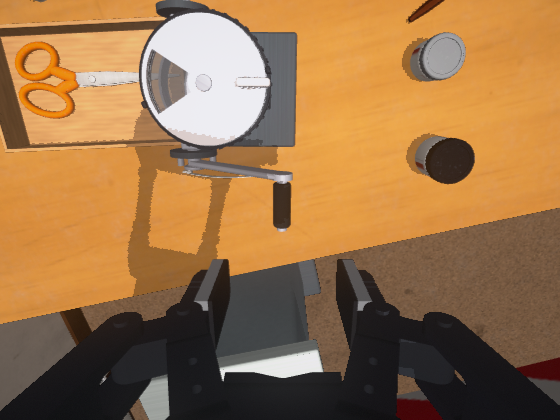

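Call:
jog_arm(
  deltas=[
    [0,0,0.05,0],
    [0,0,0.04,0],
    [0,0,0.022,0],
    [0,0,0.01,0],
    [0,0,0,0],
  ],
)

```text
time: 8.43
tool_pos: [0.4524, -0.1716, 0.166]
tcp_rot: [-3.121, 0.356, 0.001]
wrist_force: [0.1, 0.2, 0.3]
width: 0.599
grip_force: 0.0
```

Call:
jog_arm(
  deltas=[
    [0,0,0,0],
    [0,0,0,0],
    [0,0,0,0],
    [0,0,0,0],
  ],
  aperture=0.0,
  force=20,
)

```text
time: 8.93
tool_pos: [0.4533, -0.1711, 0.1677]
tcp_rot: [-3.12, 0.357, -0.004]
wrist_force: [0.5, 5.9, 4.2]
width: 0.154
grip_force: 20.8
```

```bash
python3 st.py
python3 - <<'E'
import numpy as np
# pos of grip rel to pivot (y,z), r=.1 at t
for t in np.arange(0,2.31,.23):
    y,z=-.082,.057;print(t.round(2),round(y*np.cos(t)+z*np.sin(t),4),round(-y*np.sin(t)+z*np.cos(t),4))
E
```

```text
rel dial XY [-0.0929 -0.0573] z 0.1677 toolyaw -0.228 F [0.5 5.9 4.2]
0.0 -0.082 0.057
0.23 -0.0668 0.0742
0.46 -0.0482 0.0875
0.69 -0.027 0.0962
0.92 -0.0043 0.0998
1.15 0.0185 0.0981
1.38 0.0404 0.0913
1.61 0.0602 0.0797
1.84 0.0768 0.0639
2.07 0.0893 0.0447
2.3 0.0971 0.0232
```

Call:
jog_arm(
  deltas=[
    [0,-0.0073,-0.009,0],
    [0,-0.0079,-0.0082,0],
    [0,-0.009,-0.007,0],
    [0,-0.0096,-0.0063,0],
    [0,-0.0104,-0.0047,0],
  ],
)

```text
time: 9.55
tool_pos: [0.4626, -0.1323, 0.2044]
tcp_rot: [3.113, -0.354, 0.004]
wrist_force: [-3.6, -10.7, 9.8]
width: 0.157
grip_force: 20.2
```

Call:
jog_arm(
  deltas=[
    [0,-0.0108,-0.004,0],
    [0,-0.0113,-0.0024,0],
    [0,-0.0114,-0.0012,0],
    [0,-0.0114,0.0003,0],
    [0,-0.0114,0.0014,0],
  ],
)

```text
time: 10.18
tool_pos: [0.4759, -0.0758, 0.2094]
tcp_rot: [3.116, -0.355, 0.006]
wrist_force: [1.0, -5.1, 6.2]
width: 0.154
grip_force: 21.4
```

```bash
python3 st.py
```

```text
rel dial XY [-0.0931  0.0406] z 0.2094 toolyaw -0.227 F [ 1.  -5.1  6.2]
```

Call:
jog_arm(
  deltas=[
    [0,-0.011,0.003,0],
    [0,-0.0109,0.0038,0],
    [0,-0.0104,0.0052,0],
    [0,-0.0094,0.0064,0],
    [0,-0.0088,0.0074,0],
  ],
)

```text
time: 10.8
tool_pos: [0.4875, -0.0254, 0.1826]
tcp_rot: [3.119, -0.355, 0.006]
wrist_force: [3.3, -4.9, 2.5]
width: 0.152
grip_force: 21.7
```

Call:
jog_arm(
  deltas=[
    [0,-0.0078,0.0084,0],
    [0,-0.0067,0.0092,0],
    [0,-0.0058,0.01,0],
    [0,-0.0044,0.0105,0],
    [0,-0.0034,0.011,0],
  ],
)

```text
time: 11.42
tool_pos: [0.4936, 0.0029, 0.1325]
tcp_rot: [3.121, -0.356, 0.004]
wrist_force: [4.7, -4.3, 3.2]
width: 0.156
grip_force: 22.8
```

```bash
python3 st.py
```

```text
rel dial XY [-0.0942  0.1213] z 0.1325 toolyaw -0.227 F [ 4.7 -4.3  3.2]
```

Call:
jog_arm(
  deltas=[
    [0,0,0,0],
    [0,0,0,0],
    [0,0,0,0],
    [0,0,0,0],
  ],
)

```text
time: 11.92
tool_pos: [0.4935, 0.003, 0.1323]
tcp_rot: [-3.121, 0.357, -0.003]
wrist_force: [5.1, -2.9, 0.6]
width: 0.151
grip_force: 22.5
```

```bash
python3 st.py
python3 - <<'E'
from h import *
import cv2
im=cams.read_camera("side");cv2.imwrite("pics/s5.png",cv2.resize(im[165:335,190:370,::-1],None,fx=3.5,fy=3.5,interpolation=2))
E
```

```text
rel dial XY [-0.0944  0.1213] z 0.1323 toolyaw -0.228 F [ 5.1 -2.9  0.6]
```

View pics/s5.png

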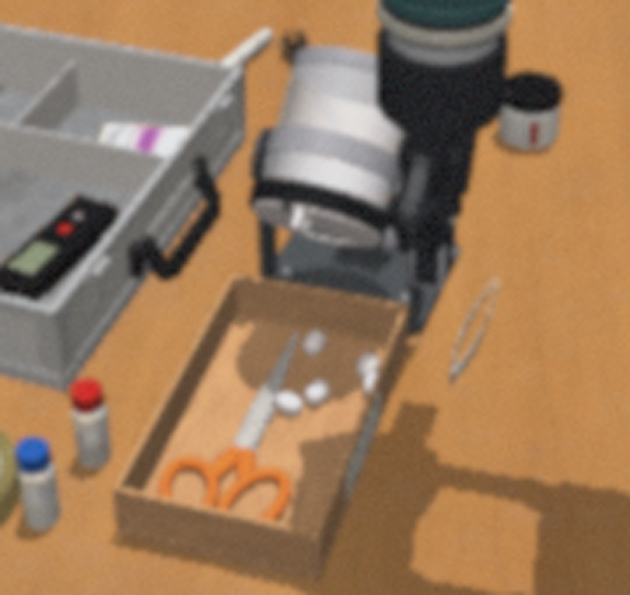

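All five capsules are in the box: (315,340), (288,402), (317,392), (367,362), (370,382). Lead the lever back.

Call:
jog_arm(
  deltas=[
    [0,0.0034,-0.011,0],
    [0,0.0044,-0.0105,0],
    [0,0.0058,-0.01,0],
    [0,0.0067,-0.0092,0],
    [0,0.0078,-0.0084,0],
  ],
)

```text
time: 12.6
tool_pos: [0.487, -0.0233, 0.1818]
tcp_rot: [-3.118, 0.357, -0.003]
wrist_force: [5.5, 0.6, 1.4]
width: 0.15
grip_force: 21.3
```

Call:
jog_arm(
  deltas=[
    [0,0.0088,-0.0074,0],
    [0,0.0094,-0.0064,0],
    [0,0.0104,-0.0052,0],
    [0,0.0109,-0.0038,0],
    [0,0.011,-0.003,0],
  ],
)

```text
time: 13.22
tool_pos: [0.474, -0.0747, 0.207]
tcp_rot: [3.121, -0.357, -0.002]
wrist_force: [3.9, -2.5, -1.7]
width: 0.16
grip_force: 21.5
```

Call:
jog_arm(
  deltas=[
    [0,0.0114,-0.0014,0],
    [0,0.0114,-0.0003,0],
    [0,0.0114,0.0012,0],
    [0,0.0113,0.0024,0],
    [0,0.0108,0.004,0],
  ],
)

```text
time: 13.85
tool_pos: [0.4609, -0.1289, 0.2006]
tcp_rot: [-3.121, 0.356, 0.004]
wrist_force: [-1.3, -0.6, -0.7]
width: 0.157
grip_force: 21.3
```

Call:
jog_arm(
  deltas=[
    [0,0.0104,0.0047,0],
    [0,0.0096,0.0063,0],
    [0,0.009,0.007,0],
    [0,0.0079,0.0082,0],
    [0,0.0073,0.009,0],
  ],
)

```text
time: 14.48
tool_pos: [0.4519, -0.171, 0.166]
tcp_rot: [-3.119, 0.357, 0.001]
wrist_force: [-3.5, 25.7, 26.1]
width: 0.158
grip_force: 24.5
```

Call:
jog_arm(
  deltas=[
    [0,0,0,0],
    [0,0,0,0],
  ],
)

```text
time: 14.72
tool_pos: [0.4521, -0.1708, 0.1659]
tcp_rot: [-3.119, 0.356, 0.001]
wrist_force: [-3.9, 5.7, 2.0]
width: 0.154
grip_force: 21.9
```

```bash
python3 st.py
```

```text
rel dial XY [-0.0942 -0.0573] z 0.1659 toolyaw -0.228 F [-3.9  5.7  2. ]
```

Back at rest; release, rise, and check.

Call:
jog_arm(
  deltas=[
    [0,0,0,0],
    [0,0,0,0],
    [0,0,0,0],
  ],
  aperture=0.6,
)

```text
time: 15.1
tool_pos: [0.4527, -0.1721, 0.1666]
tcp_rot: [3.121, -0.356, 0.002]
wrist_force: [-0.4, 0.6, 0.4]
width: 0.602
grip_force: 0.0
```

Call:
jog_arm(
  deltas=[
    [0,0,-0.03,0],
    [0,0,-0.05,0],
    [0,0,-0.05,0],
    [-0.03,0.02,-0.02,0],
    [0,0,0,0],
  ],
)

```text
time: 15.72
tool_pos: [0.4186, -0.1856, 0.3192]
tcp_rot: [3.119, -0.358, 0.009]
wrist_force: [-0.0, -1.2, -1.1]
width: 0.602
grip_force: 0.0
```

Call:
jog_arm(
  deltas=[
    [0,0,0,0],
    [0,0,0,0],
    [0,0,0,0],
    [0,0,0,0],
  ],
)

```text
time: 16.23
tool_pos: [0.4184, -0.1842, 0.3156]
tcp_rot: [-3.121, 0.355, 0.002]
wrist_force: [0.2, 1.1, 0.0]
width: 0.597
grip_force: 0.0
```

```bash
python3 - <<'E'
from h import *
import cv2
im=cams.read_camera("wrist");a=cv2.resize(im[:260,:400,::-1],None,fx=1.1,fy=1.1)
b=cams.read_camera("side")[165:335,190:370,::-1];b=cv2.resize(b,(318,300),interpolation=2);b=cv2.resize(b,(350,330))
o=np.zeros((330,800,3),np.uint8);o[:286,:440]=a;o[:,450:]=b;cv2.imwrite("pics/f.png",o)
E
```

```text
(no output)
```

View pics/f.png

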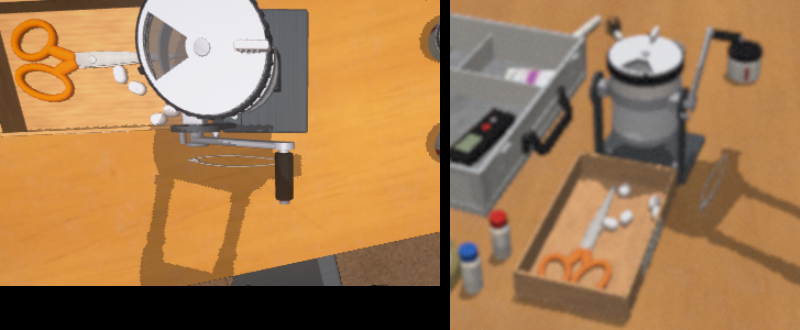

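The jar is upright, the dial is open with the tab pointing to the stand's -y, five capsules lie in the box, and the bystanders still stand.

```bash
python3 -c "
from workcell import bot, cams, status
print(bot.finish_job())"
```

```text
the job is handed in; nothing more can be done
None
```

I've handed the job in: by the last pictures all five capsules are in the exhibit box, the jar is back upright with its dial at the largest opening, and the jars and vials were not touched; no verdict was returned.

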